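Read the dry box's data logger

TASK

The closed box of moisture-sensitive chips has a steel data-logger button inside. Lift the blue lid off by its handle and lay it flat on the bench clear of the box, without dropping it; then take the cordless reader wand out of its charging cradle, fit its cup over the steel button and hold it there upright, square on the button, pressing lightly so that the sprung contact inside the cup is pushed in. Finish like that, still holding the wand in contact while it reads, and leave the other things on the bench where they are.

Things in the scene. Friction and masses are not known exactly. Their poses are not given: they have to be found in the camera images.
- dry_box: black open-topped plastic box, fixed to the bench, outside 160 (its x) x 110 (its y) x 48 mm high, walls and floor 3 mm; origin at the centre of its underside, z up. Two pink foam strips with chips (top 26 mm above the underside) lie along its long sides; a lane 41 mm wide along its x axis in the middle holds the logger
- lid: blue loose lid lying on the box, plate 164 (its x) x 114 (its y) x 5 mm with a lip 6 mm deep underneath that fits into the box with 2 mm clearance all round, 0.16 kg; origin at the centre of the underside of the lip, z up; lying flat on the bench its origin is at height 0, on the box at 42 mm
- lid_handle (a point): centre of the lid's black handle bar, 39.5 mm above the lid's origin; the bar is 106 mm long along the lid's x axis and 13 x 13 mm thick, with 22 mm of free air between it and the plate; the two posts stand 46 mm either side of the centre
- logger: black snap mount 36 x 34 mm standing in the box's lane, fixed in the box, somewhere up to 45 mm from its middle along the box's x axis; origin at the centre of its underside (3 mm above the underside of the box), z up; a round shoulder of 30 mm diameter is 19 mm above the origin and from its middle rises the bright steel button, 16 mm in diameter and 8 mm high
- logger_top (a point): centre of the steel button's flat top, 27 mm above the logger's origin (30 mm above the underside of the box, 18 mm below its rim)
- cradle: dark grey charging cradle, fixed to the bench, base plate 125 (its x) x 74 mm (its y); it has a square pocket, 30 x 30 mm inside and 55 mm deep, leaning 20 degrees from upright towards the cradle's -x side (the robot's side); origin at the centre of the underside, z up
- wand: pale grey reader wand, 132 mm long, 0.12 kg, loose, nose down in the cradle's leaning pocket (lowest 55 mm inside), to be drawn out along its length; origin at the centre of the rim of the steel cup at its nose, z up its length to the tail. Cup at the rim 28 mm outside, 22 mm inside, 10 mm deep; from 26 mm above the rim the body is square, 26 x 26 mm, flat sides facing its x and y
- wand_grip (a point): middle of the ribbed black grip of the wand, on its axis 95 mm above the rim (37 mm below the tail); resting loosely in the pocket the wand leans 20 to 25 degrees from upright
- wand_tip (a joint): sprung brass contact in the middle of the wand's cup, 10 mm in diameter: how far it is pushed in, in m, 0 to 0.0085. Free, it stands 1 mm inside the rim. It starts to move at 1.5 N and takes 0.75 N more for each mm (4.5 N at 4 mm); after 7 mm the rim of the cup meets the logger's shoulder, which is rigid
- solder_spool: blue and white spool of solder, about 56 x 83 x 40 mm, a bystander; origin at the centre of its underside
- loupe: black eyepiece loupe, 38 mm in diameter, 36 mm high, a bystander; origin at the centre of its underside
- tape_roll_green: roll of green tape lying flat, about 96 mm in diameter, 24 mm high, a bystander; origin at the centre of its underside
- bottle_1: small amber dropper bottle, 34 mm in diameter, 102 mm high, a bystander; origin at the centre of its underside
- pass_stamp: black hand stamp standing upright, 24 mm in diameter, 60 mm high, a bystander; origin at the centre of its underside

How it is judged:
By the outcome, as a careful person would: the job done as asked, in the order asked, and still so for the second after the job is handed in, while the arm keeps its last pose, push and grip.
It also fails if it takes over 54 s, if anything falls off the work surface, if the arm or the gripper's body presses on something with over 40 N, if the wrist force passes 120 N, or if a joint passes its speed limit or range.

ROBOT

A 6-joint arm with a two-finger parallel gripper is mounted at the origin on a cart in front of the work surface, level with it; the furniture and walls round the work are solid. World frame = base frame: x ahead of the robot, y to its left, z up, the work surface at z = 0. Lengths are in m, angles in degrees, forces in N, time in s.
With the tool pointing down it reaches from about 0.25 to 0.725 m from the base axis. Payload 9.7 kg.
Tool frame: the origin (TCP) lies midway between the tips of the shut fingers; the grasp point (between the pads) lies 19 mm behind it; z points along the fingers, y is the line along which they close (so a half turn about z gives the same grasp; the last joint's range is limited). The gripper opens to 85 mm and grips with 20 to 120 N. Pads are 22 mm wide; open, the fingers measure 114 mm over their backs; the gripper's body (76 mm by 85 mm) begins 54 mm behind the grasp point. The pads swing forward as they close: fully open they stand 13 mm farther back than shut.
Start: joints at [0, 4.979, 10.078, 95.1, 0, 90], TCP at [0.55, -0, 0.231] pointing down, gripper open.
Joint ranges: [-179.16, 179.16], [-48.56, 103.87], [-65.8, 70.77], [-126.05, 130.52], [-82.76, 87.17], [-180, 180]. Speed limits (degrees/s): [127.2, 127.2, 147.25, 180, 180, 180].

INTERFACE

Orientations are given as [roll, pitch, yaw] about the fixed x, y, z axes, in that order (R = Rz(yaw) Ry(pitch) Rx(roll)).
In Python, from workcell import * gives the robot as it stands.
- The arm moves only by the tool servo_tool, never from a script. Its argument "moves" is a list of rows, each a list of 4 numbers: the shift along the world's x, y, z in normalised numbers (1 is 40 cm), then the turn about the world's z in fractions of the full range, 1 being 2 pi rad. A call has 1 to 20 rows; each row is the pose to reach, as a shift and turn from the pose commanded when the call began; what a row does not reach only later rows make up. A row lasts 1/12 s, in which the tool goes at most 41.7 mm and 7.16 degrees, less where a joint would pass 70% of its speed; a pose out of reach is approached as far as the arm can. A call with a gripper value outside its range is refused whole. "claw" is the closure, from 0 (fully open) to 1 (shut), set as the call begins (left out, the last holds). The fingers move at their own pace and stop on an object; "force" is the grip in N (left out, the last holds). Time passes only in rows, so rows that repeat a pose let the fingers close. It gives the time, the measured TCP pose, the force, the opening and the grip force at its end, in the units of the state.
- get_obs(): the state, without advancing time (a new reading comes with each control period).
- camera(name): name is "scene" or "side" or "wrist"; returns the picture (384x512x3 uint8, red, green, blue); there is no depth.
- get_calibration(name): a dict with "fx", "fy", "cx", "cy" (pixels), "rvec" (rotation vector, rad) and "tvec" (3), from world to camera coordinates, as OpenCV has them; the wrist camera has in their place "tool_from_camera" (4x4, takes a point from camera to tool coordinates, whose origin is the TCP and whose axes are the flange's). Camera axes: x right, y down, z forward; pixel columns grow to the right and rows downward; lengths in m; the calibration is good to about 2 mm. The wrist camera is an equidistant fisheye: a pixel r from the principal point sees the ray r / f radians off the axis. A picture is of the moment at which its call begins: read the wrist's pose just before it. get_calibration takes no time and is no camera call.
- job_done(): hands the job in; it is judged then, once.
The state is a dict: "time": time; "q": joint angles; "qd": joint speeds; "joint_efforts": joint torques, N m; "ee_pos": TCP position; "tcp_rot": TCP orientation; "wrist_force": force on the tool from outside, world axes, zero at the start; "torque": the same for the moment, N m; "opening": finger opening in m; "grasp_force": force on a finger pad.
Only numpy, scipy, OpenCV 4.12 (cv2) and the standard library are available. Lean on these libraries where they do the work, as an engineer would, in place of code of your own. Each camera call takes 0.05 s, during which the arm holds its last target. There are 200 camera calls.

## Working session

There is one attempt and no reset: what is moved stays moved. The work goes in short steps, Python scripts to look and compute and a tool call to move; the robot and the scene stay as the last step left them, time stands still between calls to the robot, and variables do not carry over. Pictures are saved under pics/ and viewed, at most 10 in all, crops included, and the job is handed in when it is done.

Besides the shell and the picture viewer there is one more tool, called as name([rows], argument=value, ...), one row to a line, values as JSON. servo_tool: Moves the arm, as the interface text tells. Its arguments: {"type":"object","properties":{"moves":{"type":"array","items":{"type":"array","items":{"type":"number"}}},"claw":{"type":"number"},"force":{"type":"number"}},"required":["moves"]}

```bash
mkdir -p pics
python3 - <<'E'
from workcell import *
import cv2,numpy as np
print(get_obs())
for n in ("scene","side","wrist"):
    print(n,get_calibration(n))
ims={n:camera(n)[...,::-1] for n in("scene","side","wrist")}
for n in ims: cv2.imwrite(f"pics/{n}0.png",ims[n])
for n in("scene","side"): cv2.imwrite(f"pics/{n}0b.png",cv2.resize(ims[n],(800,600),interpolation=cv2.INTER_CUBIC))
E
```

```text
{'time': 0.0, 'q': array([-2.17093092e-03,  5.01042833e+00,  1.00342637e+01,  9.51022755e+01,
       -1.53654935e-03,  9.00005484e+01]), 'qd': array([ 0.05362877, -0.04481119, -0.05559216,  0.00314103,  0.02665199,
        0.07237718]), 'joint_efforts': array([ 7.68234549e-04, -5.20392072e+01,  4.64802504e+01,  1.63646933e-02,
        2.23589603e-05, -6.77332673e-05]), 'ee_pos': array([ 5.49748241e-01, -2.84729876e-05,  2.30587839e-01]), 'tcp_rot': array([-1.79921560e+02,  1.53729865e-03,  8.99972828e+01]), 'wrist_force': array([ 0.15869058, -0.03306647,  0.66465534]), 'torque': array([-0.05726076,  0.00861922, -0.0505772 ]), 'grasp_force': 0.0, 'opening': 0.08578701863416252}
scene {'fx': 423.6412930227672, 'fy': 423.6412930227672, 'cx': 252.38996814564024, 'cy': 190.25530102697041, 'rvec': array([ 1.79083757, -1.12780901,  0.68008776]), 'tvec': array([-0.23736971,  0.30780077,  0.71860105])}
side {'fx': 356.19693343070077, 'fy': 356.19693343070077, 'cx': 259.58919488086383, 'cy': 191.11361511807104, 'rvec': array([ 0.65078484, -2.31120102,  1.52291333]), 'tvec': array([0.4615814 , 0.20755059, 0.89520069])}
wrist {'fx': 297.3186396354542, 'fy': 297.3186396354542, 'cx': 254.24572858790137, 'cy': 192.5175669363664, 'tool_from_camera': array([[ 4.37927735e-04, -9.48224800e-01, -3.17599649e-01,
         8.18714653e-02],
       [ 9.99999532e-01,  6.89312366e-04, -6.79142912e-04,
         4.66004496e-04],
       [ 8.62905517e-04, -3.17599203e-01,  9.48224658e-01,
        -1.43451438e-01],
       [ 0.00000000e+00,  0.00000000e+00,  0.00000000e+00,
         1.00000000e+00]])}
```

View pics/scene0b.png

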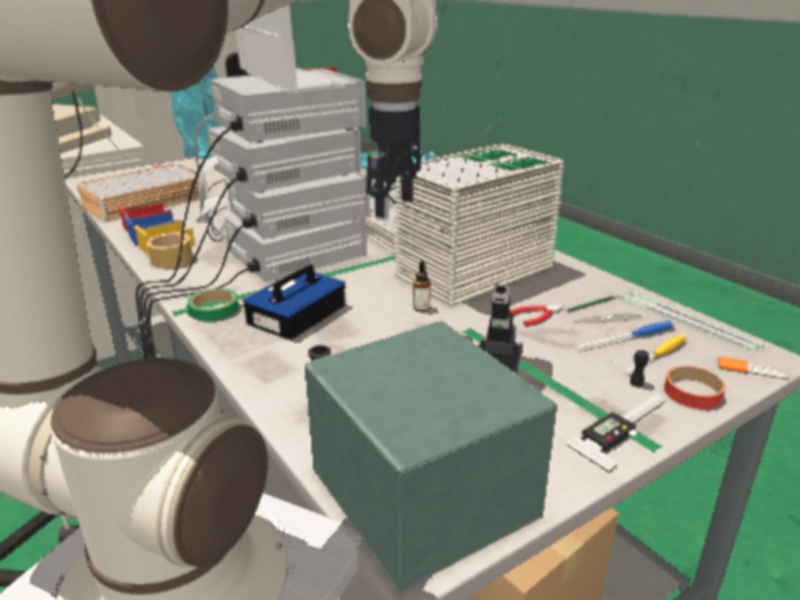

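View pics/side0b.png

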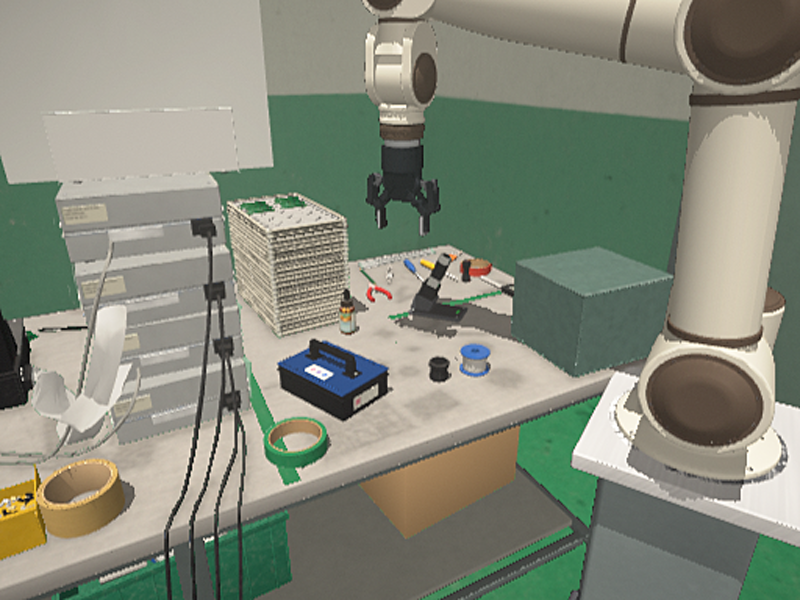

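Scene shows the box and lid at about (296,300) of 800x600, wand and cradle at (502,330), bottle at (422,290). Side shows the box at (333,375), wand at (435,285), loupe (438,368), spool (475,360) and green tape (295,440). Next, enlarged crops plus the wrist view.

Run:
```python
import cv2,numpy as np
def crop(n,x,y,w,h,W,H):
    im=cv2.imread(f"pics/{n}0.png")[y:y+h,x:x+w]; return cv2.resize(im,(W,H),interpolation=cv2.INTER_CUBIC)
a=crop("scene",150,165,80,60,400,300); b=crop("scene",295,175,60,75,400,500)[:300]
b=crop("scene",285,177,80,60,400,300)
c=crop("side",175,213,80,60,400,300); d=crop("side",245,155,80,60,400,300)
cv2.imwrite("pics/c1.png",np.vstack([np.hstack([a,b]),np.hstack([c,d])]))
w=cv2.imread("pics/wrist0.png"); cv2.imwrite("pics/w0b.png",cv2.resize(w,(800,600),interpolation=cv2.INTER_CUBIC))
```

```text
(no output)
```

View pics/c1.png

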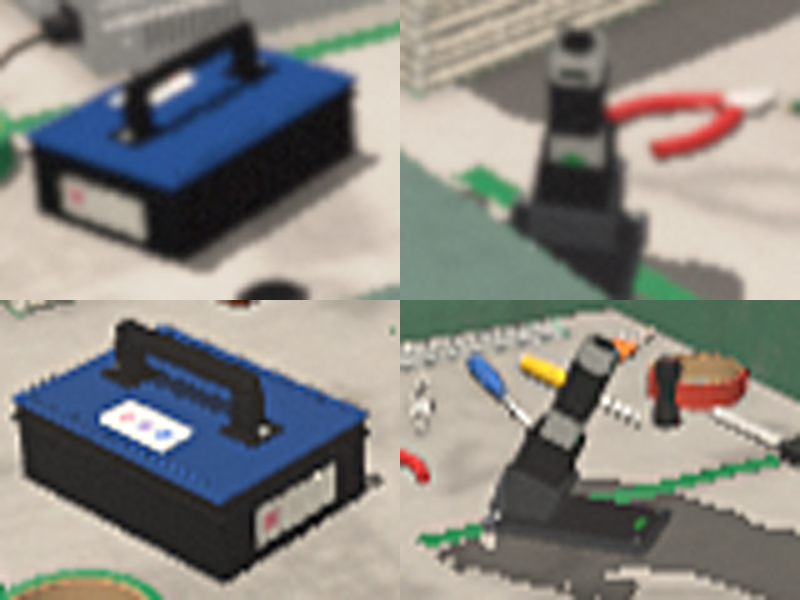

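View pics/w0b.png

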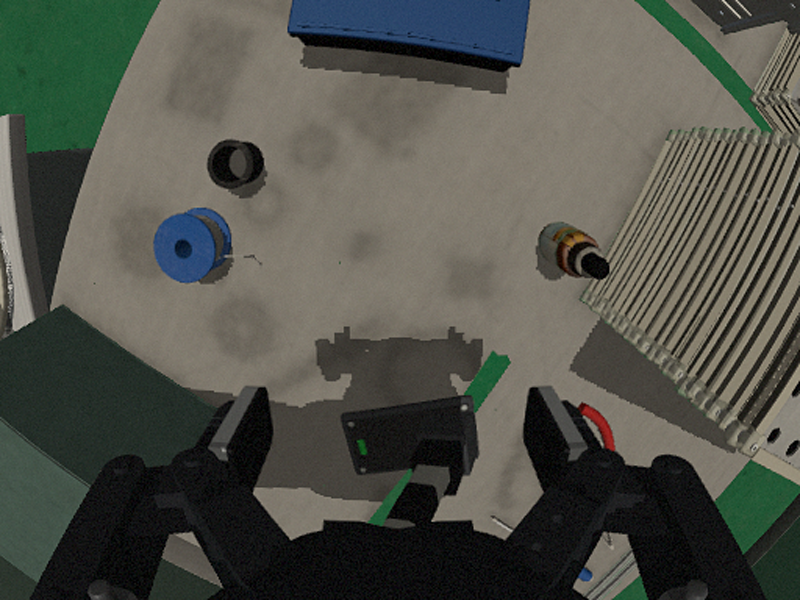

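```bash
cat > h.py <<'E'
from workcell import *
import numpy as np,cv2
from scipy.optimize import least_squares
from scipy.spatial.transform import Rotation as Ro
C={n:get_calibration(n) for n in("scene","side","wrist")}
def ray(n,u,v,o=None):
    c=C[n]; x=(u-c["cx"])/c["fx"]; y=(v-c["cy"])/c["fy"]
    if n=="wrist":
        r=np.hypot(x,y); d=np.array([*(np.array([x,y])*(np.sin(r)/r)),np.cos(r)]); o=o or get_obs()
        R=Ro.from_euler("xyz",o["tcp_rot"],degrees=True).as_matrix(); T=c["tool_from_camera"]
        return o["ee_pos"]+R@T[:3,3],R@T[:3,:3]@d
    R=cv2.Rodrigues(c["rvec"])[0]; d=R.T@[x,y,1]; return -R.T@c["tvec"],d/np.linalg.norm(d)
def tri(rs):
    A=0;b=0
    for o,d in rs: P=np.eye(3)-np.outer(d,d);A=A+P;b=b+P@o
    p=np.linalg.solve(A,b); return p,[np.linalg.norm((np.eye(3)-np.outer(d,d))@(p-o)) for o,d in rs]
def gnd(r,z=0): o,d=r; return o+d*(z-o[2])/d[2]
def cr(X,Y,s,ox,oy): return ((X+.5)/s-.5+ox,(Y+.5)/s-.5+oy)
E
python3 - <<'E'
from h import *
np.set_printoptions(precision=4,suppress=True)
S=lambda X,Y:ray("scene",*cr(X,Y,5,150,165)); S2=lambda X,Y:ray("scene",*cr(X-400,Y,5,285,177))
D=lambda X,Y:ray("side",*cr(X,Y-300,5,175,213)); D2=lambda X,Y:ray("side",*cr(X-400,Y-300,5,245,155))
o=get_obs(); W=lambda X,Y:ray("wrist",(X+.5)/1.5625-.5,(Y+.5)/1.5625-.5,o)
# scene/side identify: scene 'front' etc by ground guess
print("lid corners scene @.053");[print(k,gnd(S(*p),.053)) for k,p in dict(left=(30,140),front=(175,190),right=(357,78)).items()]
print("side");[print(k,gnd(D(*p),.053)) for k,p in dict(left=(12,405),front=(222,503),right=(368,412),back=(165,328)).items()]
print("wrist",gnd(W(290,35),.053),gnd(W(528,66),.053))
print("handle ends scene",gnd(S(132,72),.088),gnd(S(250,28),.088),"side",gnd(D(122,325),.088),gnd(D(265,380),.088))
print("tail",tri([S2(585,38),D2(598,346)]),"lowgrip",tri([S2(578,138),D2(568,416)]))
print("cradle base wrist",[gnd(W(*p),.008) for p in[(344,414),(473,397),(480,470),(353,474)]])
for k,p,z in[("loupe",(236,165),.036),("spool",(184,248),.04),("spool2",(205,225),.0),("bottle",(555,262),0),("rackedge",(583,300),0),("rack2",(745,455),0)]: print(k,gnd(W(*p),z))
s=lambda X,Y:ray("side",(X+.5)/1.5625-.5,(Y+.5)/1.5625-.5)
for k,p in dict(loupe=(438,378),spool=(475,372),bottle=(347,330),tape=(295,453),gb1=(514,343),gb2=(580,373),rack=(279,334),rackR=(348,297)).items(): print("side",k,gnd(s(*p)))
E
```

```text
lid corners scene @.053
left [0.4864 0.2736 0.053 ]
front [0.4721 0.1667 0.053 ]
right [0.6339 0.1465 0.053 ]
side
left [0.6422 0.2667 0.053 ]
front [0.4856 0.2839 0.053 ]
right [0.4724 0.1715 0.053 ]
back [0.6285 0.1522 0.053 ]
wrist [0.4759 0.1671 0.053 ] [0.6399 0.1456 0.053 ]
handle ends scene [0.5248 0.2276 0.088 ] [0.6035 0.1994 0.088 ] side [0.6068 0.2132 0.088 ] [0.5029 0.222  0.088 ]
tail (array([ 0.5526, -0.1822,  0.142 ]), [np.float64(0.002890623879897581), np.float64(0.002890623879897434)]) lowgrip (array([ 0.5709, -0.1785,  0.0821]), [np.float64(0.0020958012673587935), np.float64(0.0020958012673587623)])
cradle base wrist [array([ 0.5001, -0.1516,  0.008 ]), array([ 0.6189, -0.1333,  0.008 ]), array([ 0.6332, -0.2206,  0.008 ]), array([ 0.505 , -0.2245,  0.008 ])]
loupe [0.4291 0.0757 0.036 ]
spool [0.3813 0.0139 0.04  ]
spool2 [0.3841 0.0254 0.    ]
bottle [ 0.6852 -0.0079  0.    ]
rackedge [ 0.716  -0.0423 -0.    ]
rack2 [ 0.9993 -0.253   0.    ]
side loupe [0.4223 0.0795 0.    ]
side spool [0.3728 0.0238 0.    ]
side bottle [0.6874 0.0074 0.    ]
side tape [0.5035 0.3812 0.    ]
side gb1 [ 0.3532 -0.1262  0.    ]
side gb2 [ 0.202  -0.0766  0.    ]
side rack [0.8008 0.0996 0.    ]
side rackR [ 0.7968 -0.142   0.    ]
```

Lid centre is about (0.560, 0.214) with yaw about -7° (three views agree, corner spacing about 163 x 112 mm). The wand tail is about (0.553, -0.182, 0.142). The bench around (0.555, 0.01) is free for the lid. I'm moving above the lid.

Careful with the scale: shifts go in shares of 40 cm and turns go in shares of 2 pi rad. That gives: 21 cm / 40 = 0.525, 19.5 cm / 40 = 0.4875, -1.69 rad / 6.2832 = -0.269.

servo_tool([
  [0.0025,0.0375,0,-0.0191],
  [0.005,0.075,0,-0.0382],
  [0.0075,0.1125,0,-0.0573],
  [0.01,0.15,0,-0.0764],
  [0.0125,0.1875,0,-0.0955],
  [0.015,0.225,0,-0.1146],
  [0.0175,0.2625,0,-0.1337],
  [0.02,0.3,0,-0.1528],
  [0.0225,0.3375,0,-0.1719],
  [0.025,0.375,0,-0.191],
  [0.025,0.4125,0,-0.2101],
  [0.025,0.45,0,-0.2292],
  [0.025,0.4875,0,-0.2483],
  [0.025,0.525,0,-0.269],
  [0.025,0.525,0,-0.269],
  [0.025,0.525,0,-0.269],
  [0.025,0.525,0,-0.269],
], claw=0)

```text
time: 1.57
ee_pos: [0.5744, 0.0645, 0.2309]
tcp_rot: [-175.3, 0.5, 4.1]
wrist_force: [0.5, 0.4, 0.5]
opening: 0.0854
grasp_force: 0.0
```

Run:
```python
from h import *
o=get_obs(); print(o["ee_pos"],o["tcp_rot"],o["q"],o["wrist_force"],o["time"])
im=camera("wrist")[...,::-1]; cv2.imwrite("pics/w1.png",im); cv2.imwrite("pics/w1b.png",cv2.resize(im,(800,600),interpolation=cv2.INTER_CUBIC))
```

```text
[0.57444206 0.06446138 0.23090902] [-175.2750276     0.5168736     4.13221052] [  4.07535359   9.36539354  14.76086298  95.91704203   4.72445716
 179.94295155] [0.50742675 0.38284381 0.54246899] 1.5667
```

View pics/w1b.png

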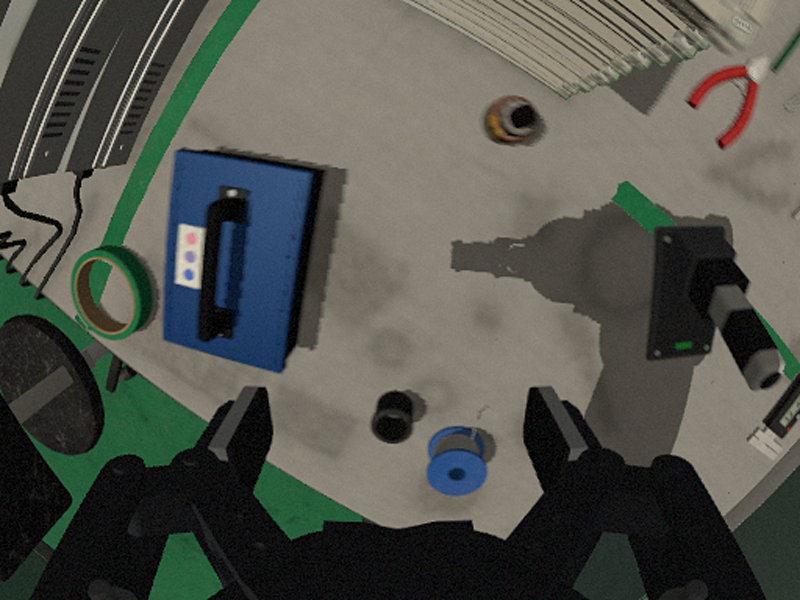

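The picture shows the lid corners at about (177,150), (322,168), (282,370), (163,336), the wand tail at (765,368) and the cradle base corners at (655,228), (648,358). Joint 6 hit its limit, so I turn the other way (yaw 173°, same grasp).

Run:
```python
from h import *
np.set_printoptions(precision=4,suppress=True)
o=get_obs(); W=lambda X,Y:ray("wrist",(X+.5)/1.5625-.5,(Y+.5)/1.5625-.5,o)
S2=lambda X,Y:ray("scene",*cr(X-400,Y,5,285,177)); D2=lambda X,Y:ray("side",*cr(X-400,Y-300,5,245,155))
S=lambda X,Y:ray("scene",*cr(X,Y,5,150,165)); D=lambda X,Y:ray("side",*cr(X,Y-300,5,175,213))
for p in[(177,150),(322,168),(282,370),(163,336)]: print("lid",gnd(W(*p),.053))
print("tri lid corners",tri([W(163,336),D(222,503),S(30,140)]),tri([W(282,370),S(175,190),D(368,412)]),tri([W(322,168),S(357,78),D(165,328)]))
for p in[(222,198),(208,338)]: print("bar",gnd(W(*p),.088))
print("tail",tri([W(766,370),S2(585,38),D2(598,346)]),tri([W(766,370),D2(598,346)]))
print("lowgrip",tri([W(732,302),S2(578,138),D2(568,416)]))
for p in[(655,228),(728,226),(712,352),(648,358)]: print("base",gnd(W(*p),.008))
```

```text
lid [0.6511 0.2516 0.053 ]
lid [0.6386 0.1345 0.053 ]
lid [0.4773 0.1649 0.053 ]
lid [0.4938 0.2765 0.053 ]
tri lid corners (array([0.4913, 0.2785, 0.0489]), [np.float64(0.0008258970590211025), np.float64(0.0013053083454934876), np.float64(0.000795257467120999)]) (array([0.4751, 0.1674, 0.0504]), [np.float64(0.001561889868730538), np.float64(0.0015536086810880702), np.float64(0.000232381558678215)]) (array([0.6367, 0.1422, 0.0487]), [np.float64(0.006639165349166233), np.float64(0.006426597691978828), np.float64(0.002107463386488465)])
bar [0.619  0.1948 0.088 ]
bar [0.5154 0.2115 0.088 ]
tail (array([ 0.5522, -0.1815,  0.1418]), [np.float64(0.0010895072591876435), np.float64(0.003368723342087086), np.float64(0.002485543116593391)]) (array([ 0.5512, -0.1821,  0.1396]), [np.float64(0.00021891652887267), np.float64(0.00021891652887265768)])
lowgrip (array([ 0.5754, -0.1799,  0.0801]), [np.float64(0.0036804744776162074), np.float64(0.003840467718046913), np.float64(0.0034414774927911855)])
base [ 0.616  -0.1351  0.008 ]
base [ 0.6294 -0.213   0.008 ]
base [ 0.5072 -0.2316  0.008 ]
base [ 0.4966 -0.1584  0.008 ]
```

In the tool's units: 1.69 rad / 6.2832 = 0.269.

servo_tool([
  [0,0,0,0.0191],
  [0,0,0,0.0382],
  [0,0,0,0.0573],
  [0,0,0,0.0764],
  [0,0,0,0.0955],
  [0,0,0,0.1146],
  [0,0,0,0.1337],
  [0,0,0,0.1528],
  [0,0,0,0.1719],
  [0,0,0,0.191],
  [0,0,0,0.2101],
  [0,0,0,0.2292],
  [0,0,0,0.2483],
  [0,0,0,0.269],
  [0,0,0,0.269],
])

```text
time: 2.87
ee_pos: [0.5743, 0.0656, 0.2313]
tcp_rot: [-175.3, 0.5, 101.4]
wrist_force: [0.4, 0.2, -0.5]
opening: 0.0851
grasp_force: 0.0
```

Joint 6 saturating left a 4.7° tool tilt in the commanded pose. I'll turn towards the opposite limit, where pushing past should undo it; that also puts the closing line where I want it.

In the tool's units: 2.4 rad / 6.2832 = 0.382.

servo_tool([
  [0,0,0,0.0191],
  [0,0,0,0.0382],
  [0,0,0,0.0573],
  [0,0,0,0.0764],
  [0,0,0,0.0955],
  [0,0,0,0.1146],
  [0,0,0,0.1337],
  [0,0,0,0.1528],
  [0,0,0,0.1719],
  [0,0,0,0.191],
  [0,0,0,0.2101],
  [0,0,0,0.2292],
  [0,0,0,0.2483],
  [0,0,0,0.2674],
  [0,0,0,0.2865],
  [0,0,0,0.3056],
  [0,0,0,0.3247],
  [0,0,0,0.3438],
  [0,0,0,0.3629],
  [0,0,0,0.382],
])

```text
time: 4.53
ee_pos: [0.5743, 0.0654, 0.2314]
tcp_rot: [-175.3, 0.5, -121.3]
wrist_force: [0.1, 0.9, -0.5]
opening: 0.0853
grasp_force: 0.0
```

In the tool's units: 2 rad / 6.2832 = 0.3183.

servo_tool([
  [0,0,0,0.0191],
  [0,0,0,0.0382],
  [0,0,0,0.0573],
  [0,0,0,0.0764],
  [0,0,0,0.0955],
  [0,0,0,0.1146],
  [0,0,0,0.1337],
  [0,0,0,0.1528],
  [0,0,0,0.1719],
  [0,0,0,0.191],
  [0,0,0,0.2101],
  [0,0,0,0.2292],
  [0,0,0,0.2483],
  [0,0,0,0.2674],
  [0,0,0,0.2865],
  [0,0,0,0.3056],
  [0,0,0,0.3183],
  [0,0,0,0.3183],
])

```text
time: 6.03
ee_pos: [0.5745, 0.0653, 0.2311]
tcp_rot: [-175.3, 0.5, -6.9]
wrist_force: [-0.6, -0.4, 0.1]
opening: 0.0856
grasp_force: 0.0
```

```bash
python3 -c "
from h import *
o=get_obs();print(o['q'].round(2),o['tcp_rot'].round(2),o['ee_pos'].round(4))"
```

```text
[   4.16    8.42   13.72   94.9     4.73 -168.95] [-175.28    0.51   -6.85] [0.5745 0.0653 0.2311]
```

In the tool's units: 0.5 rad / 6.2832 = 0.0796.

servo_tool([
  [0,0,0,0.0191],
  [0,0,0,0.0382],
  [0,0,0,0.0573],
  [0,0,0,0.0796],
  [0,0,0,0.0796],
  [0,0,0,0.0796],
])

```text
time: 6.53
ee_pos: [0.5545, 0.1478, 0.2313]
tcp_rot: [-178.7, 0.7, 13.9]
wrist_force: [-0.9, 0.3, 0.6]
opening: 0.0854
grasp_force: 0.0
```

```bash
python3 -c "
from h import *
o=get_obs();print(o['q'].round(2),o['tcp_rot'].round(2),o['ee_pos'].round(4))"
```

```text
[  14.3     9.05   14.55   96.19    1.26 -179.63] [-178.75    0.7    13.93] [0.5545 0.1478 0.2313]
```

In the tool's units: 0.11 rad / 6.2832 = 0.0175.

servo_tool([
  [0,0,0,0.0175],
  [0,0,0,0.0175],
  [0,0,0,0.0175],
])

```text
time: 6.78
ee_pos: [0.5454, 0.176, 0.2314]
tcp_rot: [-180.0, 0.7, 17.6]
wrist_force: [0.6, 0.1, 0.2]
opening: 0.0853
grasp_force: 0.0
```

```bash
python3 -c "
from h import *
o=get_obs();print(o['q'].round(2),o['tcp_rot'].round(2),o['ee_pos'].round(4))"
```

```text
[ 1.7880e+01  8.9700e+00  1.4480e+01  9.6220e+01  1.0000e-02 -1.7975e+02] [-180.      0.72   17.63] [0.5454 0.176  0.2314]
```

In the tool's units: -8 cm / 40 = -0.2, -6 cm / 40 = -0.15, -0.447 rad / 6.2832 = -0.0711.

servo_tool([
  [0.0125,0.0225,-0.025,-0.0175],
  [0.025,0.045,-0.05,-0.035],
  [0.0375,0.0675,-0.1,-0.0525],
  [0.0475,0.0875,-0.15,-0.0711],
  [0.0475,0.0875,-0.2,-0.0711],
  [0.0475,0.0875,-0.2,-0.0711],
  [0.0475,0.0875,-0.2,-0.0711],
])

```text
time: 7.37
ee_pos: [0.5645, 0.2087, 0.1508]
tcp_rot: [179.9, 0.8, -8.0]
wrist_force: [0.4, 1.0, 1.4]
opening: 0.0856
grasp_force: 0.0
```

Run:
```python
from h import *
o=get_obs(); print(o["ee_pos"],o["tcp_rot"],o["q"])
im=camera("wrist")[...,::-1]; cv2.imwrite("pics/w2.png",im); cv2.imwrite("pics/w2b.png",cv2.resize(im,(800,600),interpolation=cv2.INTER_CUBIC))
```

```text
[0.56453916 0.20872102 0.15076847] [179.93001109   0.83849354  -8.02339101] [  20.1322037    12.0494775     9.0805254    87.80335706    0.33393834
 -151.8471681 ]
```

View pics/w2b.png

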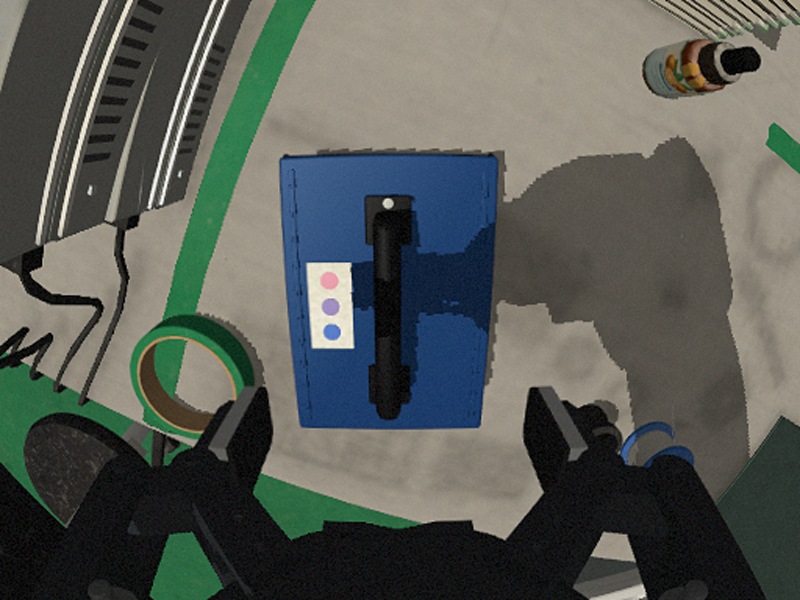

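The bar runs straight up the picture at column about 388 (rows 208 to 415), parallel to the fingers' plane. The finger midline is at column about 397.

Run:
```python
from h import *
o=get_obs(); o["ee_pos"]=np.array([0.56453916,0.20872102,0.15076847])
W=lambda X,Y:ray("wrist",(X+.5)/1.5625-.5,(Y+.5)/1.5625-.5,o)
for z,ps in((.088,[(389,212),(387,412),(388,312)]),(.053,[(281,157),(496,155),(481,427),(301,427)])):
  for p in ps: print(p,gnd(W(*p),z))
```

```text
(389, 212) [0.61854499 0.2051586  0.088     ]
(387, 412) [0.51663529 0.22116963 0.088     ]
(388, 312) [0.57177573 0.21243561 0.088     ]
(281, 157) [0.65131806 0.25781854 0.053     ]
(496, 155) [0.63645003 0.14750694 0.053     ]
(481, 427) [0.47391876 0.16851234 0.053     ]
(301, 427) [0.48937185 0.28107447 0.053     ]
```

In the tool's units: -8.8 cm / 40 = -0.22, -8.2 cm / 40 = -0.205.

servo_tool([
  [0,0.0075,-0.0375,0],
  [0,0.0075,-0.075,0],
  [0,0.0075,-0.1125,0],
  [0,0.0075,-0.15,0],
  [0,0.0075,-0.18,0],
  [0,0.0075,-0.205,0],
  [0,0.0075,-0.22,0],
  [0,0.0075,-0.22,0],
  [0,0.0075,-0.22,0],
  [0,0.0075,-0.22,0],
])

```text
time: 8.25
ee_pos: [0.5654, 0.2128, 0.0643]
tcp_rot: [-180.0, 0.7, -7.9]
wrist_force: [-0.4, -0.5, -0.5]
opening: 0.0855
grasp_force: 0.0
```

servo_tool([
  [0,0,0,0],
  [0,0,0,0],
  [0,0,0,0],
  [0,0,0,0],
  [0,0,0,0],
  [0,0,0,0],
  [0,0,0,0],
  [0,0,0,0],
  [0,0,0,0],
  [0,0,0,0],
], claw=1, force=40)

```text
time: 9.08
ee_pos: [0.565, 0.2127, 0.0635]
tcp_rot: [180.0, 0.7, -7.9]
wrist_force: [-0.0, -0.1, 2.6]
opening: 0.012
grasp_force: 39.5
```

In the tool's units: -20 cm / 40 = -0.5, 2.6 cm / 40 = 0.065.

servo_tool([
  [0,0,0.015,0],
  [0,0,0.035,0],
  [0,0,0.065,0],
  [0,0,0.1,0],
  [0,0,0.125,0],
  [0,-0.025,0.1375,0],
  [-0.0025,-0.075,0.1375,0],
  [-0.0075,-0.125,0.1375,0],
  [-0.0125,-0.175,0.1375,0],
  [-0.0175,-0.225,0.1375,0],
  [-0.0225,-0.275,0.1375,0],
  [-0.025,-0.325,0.1375,0],
  [-0.025,-0.375,0.1375,0],
  [-0.025,-0.425,0.1375,0],
  [-0.025,-0.4625,0.1375,0],
  [-0.025,-0.4875,0.1375,0],
  [-0.025,-0.5,0.1375,0],
  [-0.025,-0.5,0.1375,0],
  [-0.025,-0.5,0.1375,0],
])

```text
time: 10.67
ee_pos: [0.555, 0.0128, 0.1184]
tcp_rot: [180.0, 0.7, -7.9]
wrist_force: [0.0, 0.8, -1.3]
opening: 0.0123
grasp_force: 39.1
```

In the tool's units: -9.5 cm / 40 = -0.2375, -9.2 cm / 40 = -0.23.

servo_tool([
  [0,0,-0.0375,0],
  [0,0,-0.075,0],
  [0,0,-0.1125,0],
  [0,0,-0.15,0],
  [0,0,-0.18,0],
  [0,0,-0.205,0],
  [0,0,-0.22,0],
  [0,0,-0.23,0],
  [0,0,-0.2375,0],
  [0,0,-0.2375,0],
  [0,0,-0.2375,0],
])

```text
time: 11.58
ee_pos: [0.5552, 0.0126, 0.0238]
tcp_rot: [180.0, 0.7, -7.9]
wrist_force: [-0.3, 0.4, -0.9]
opening: 0.0123
grasp_force: 39.1
```

In the tool's units: -0.25 cm / 40 = -0.0063, -0.2 cm / 40 = -0.005.

servo_tool([
  [0,0,-0.0025,0],
  [0,0,-0.005,0],
  [0,0,-0.0063,0],
  [0,0,-0.0063,0],
  [0,0,-0.0063,0],
  [0,0,-0.0063,0],
])

```text
time: 12.08
ee_pos: [0.5553, 0.0126, 0.0215]
tcp_rot: [180.0, 0.7, -7.9]
wrist_force: [-1.8, 0.1, 5.8]
opening: 0.0121
grasp_force: 40.0
```

Contact was felt (+5.8 N), so I release, rise and look towards the cradle.

servo_tool([
  [0,0,0,0],
  [0,0,0,0],
  [0,0,0,0],
  [0,0,0,0],
  [0,0,0,0],
  [0,0,0,0],
  [0,0,0,0],
], claw=0)

```text
time: 12.67
ee_pos: [0.5549, 0.0126, 0.0208]
tcp_rot: [180.0, 0.7, -7.9]
wrist_force: [-0.4, 1.0, -0.1]
opening: 0.0852
grasp_force: 0.0
```

In the tool's units: 22 cm / 40 = 0.55, 21 cm / 40 = 0.525, -1.33 rad / 6.2832 = -0.2117.

servo_tool([
  [0,0,0.025,0],
  [0,0,0.075,0],
  [0,0,0.15,0],
  [0,0,0.225,0],
  [0,0,0.3,0],
  [0,-0.025,0.375,-0.0191],
  [0,-0.0625,0.45,-0.0382],
  [0,-0.1,0.525,-0.0573],
  [0,-0.1375,0.55,-0.0764],
  [0,-0.175,0.55,-0.0955],
  [0,-0.2125,0.55,-0.1146],
  [0,-0.25,0.55,-0.1337],
  [0,-0.275,0.55,-0.1528],
  [0,-0.3,0.55,-0.1719],
  [0,-0.3,0.55,-0.191],
  [0,-0.3,0.55,-0.2101],
  [0,-0.3,0.55,-0.2117],
  [0,-0.3,0.55,-0.2117],
  [0,-0.3,0.55,-0.2117],
])

```text
time: 14.25
ee_pos: [0.5549, -0.1073, 0.2413]
tcp_rot: [180.0, 0.7, -83.9]
wrist_force: [0.3, -0.6, -0.7]
opening: 0.0856
grasp_force: 0.0
```

Run:
```python
from h import *
o=get_obs(); print(o["ee_pos"],o["tcp_rot"],o["q"])
im=camera("wrist")[...,::-1]; cv2.imwrite("pics/w3.png",im); cv2.imwrite("pics/w3b.png",cv2.resize(im,(800,600),interpolation=cv2.INTER_CUBIC))
```

```text
[ 0.55491723 -0.1072845   0.24127589] [179.99941596   0.72269944 -83.89770546] [ -11.28990223    7.56924872   14.01491422   96.662256      0.68948215
 -107.39350367]
```

View pics/w3b.png

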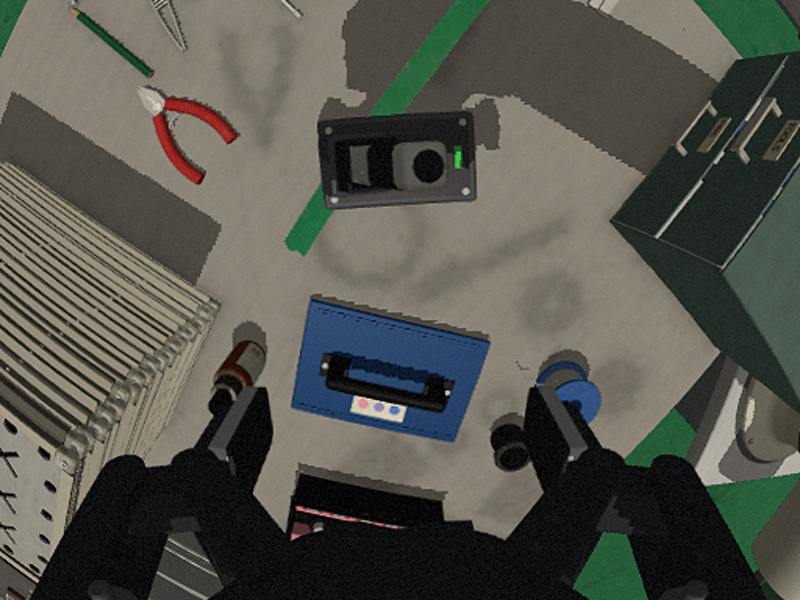

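The wand tail is at (420,165) and its lower pale band at (360,163). The cradle base corners are at (320,122), (473,112), (475,199), (328,209). The lid lies flat on the bench, and the opened box is at the bottom.

Run:
```python
from h import *
np.set_printoptions(precision=4,suppress=True)
o=get_obs(); W=lambda X,Y:ray("wrist",(X+.5)/1.5625-.5,(Y+.5)/1.5625-.5,o)
S2=lambda X,Y:ray("scene",*cr(X-400,Y,5,285,177)); D2=lambda X,Y:ray("side",*cr(X-400,Y-300,5,245,155))
B=[gnd(W(*p),.008) for p in[(320,122),(473,112),(475,199),(328,209)]]
for b in B: print(b)
print(np.mean(B,0), [np.degrees(np.arctan2(*(a-b)[[1,0]])) for a,b in((B[0],B[1]),(B[3],B[2]))],np.linalg.norm(B[0]-B[1]),np.linalg.norm(B[3]-B[0]))
tl=W(419,164)
print("tail",tri([tl,D2(598,346)]),tri([tl,D2(598,346),S2(585,38)]))
for X in[(395,163),(444,165),(419,141),(420,187)]: print(gnd(W(*X),.139))
print("lowgrip",tri([W(368,163),D2(568,416),S2(578,138)]))
for z in(.08,.135,.14): print(z,gnd(tl,z))
```

```text
[ 0.6274 -0.2034  0.008 ]
[ 0.5072 -0.2244  0.008 ]
[ 0.4966 -0.154   0.008 ]
[ 0.6149 -0.1329  0.008 ]
[ 0.5615 -0.1787  0.008 ] [np.float64(9.913995281828429), np.float64(10.110677891089553)] 0.12200731588130406 0.0715902737615013
tail (array([ 0.5515, -0.1816,  0.1395]), [np.float64(0.0004238087462852341), np.float64(0.00042380874628544226)]) (array([ 0.5523, -0.1818,  0.1421]), [np.float64(0.00041574070773284965), np.float64(0.002835552992417158), np.float64(0.002977975180676457)])
[ 0.5643 -0.1805  0.139 ]
[ 0.5389 -0.1824  0.139 ]
[ 0.5532 -0.1934  0.139 ]
[ 0.55   -0.1693  0.139 ]
lowgrip (array([ 0.5765, -0.1781,  0.0804]), [np.float64(0.005433125365765184), np.float64(0.0049321280688931525), np.float64(0.0036145389457187967)])
0.08 [ 0.5489 -0.1793  0.08  ]
0.135 [ 0.5517 -0.1812  0.135 ]
0.14 [ 0.5519 -0.1814  0.14  ]
```

In the tool's units: -15.4 cm / 40 = -0.385, -14.7 cm / 40 = -0.3675, 0.068 rad / 6.2832 = 0.0108.

servo_tool([
  [0.005,-0.0375,0,0.0048],
  [0.0125,-0.075,0,0.0108],
  [0.02,-0.125,0,0.0108],
  [0.025,-0.1625,0,0.0108],
  [0.025,-0.18,-0.0125,0.0108],
  [0.025,-0.18,-0.05,0.0108],
  [0.025,-0.18,-0.1,0.0108],
  [0.025,-0.18,-0.15,0.0108],
  [0.025,-0.18,-0.2,0.0108],
  [0.025,-0.18,-0.25,0.0108],
  [0.025,-0.18,-0.3,0.0108],
  [0.025,-0.18,-0.3375,0.0108],
  [0.025,-0.18,-0.3675,0.0108],
  [0.025,-0.18,-0.385,0.0108],
  [0.025,-0.18,-0.385,0.0108],
  [0.025,-0.18,-0.385,0.0108],
])

```text
time: 15.63
ee_pos: [0.565, -0.1793, 0.0872]
tcp_rot: [180.0, 0.7, -80.2]
wrist_force: [0.5, 1.1, 0.6]
opening: 0.086
grasp_force: 0.0
```

Run:
```python
from h import *
o=get_obs(); print(o["ee_pos"],o["tcp_rot"],o["wrist_force"])
ims=[camera(n)[...,::-1] for n in("wrist","side")]
s=cv2.resize(ims[1][130:250,210:370],(533,400),interpolation=cv2.INTER_CUBIC)[:, :400]
w=cv2.resize(ims[0],(533,400))[:,66:466]
cv2.imwrite("pics/g1.png",np.hstack([w,s]))
```

```text
[ 0.56503123 -0.17933625  0.08720089] [179.98769422   0.72565839 -80.21277998] [0.52792289 1.05358051 0.63165244]
```

View pics/g1.png

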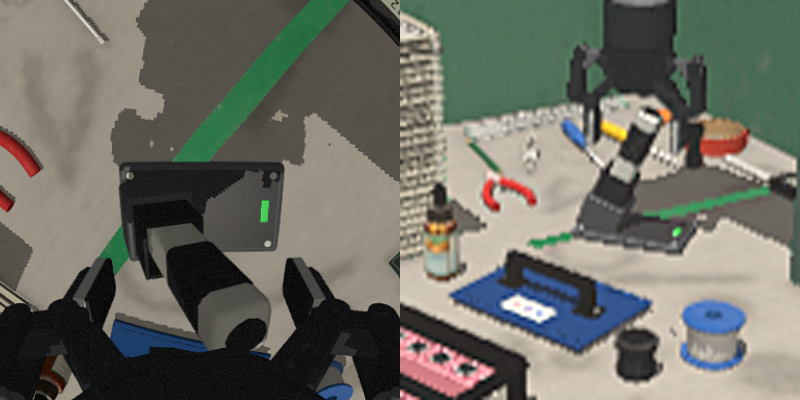

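The wand lies between the fingers, grip at pad height and tail leaning to the -x finger. Lid flat, bystanders untouched. Closing gently.

servo_tool([
  [0,0,0,0],
  [0,0,0,0],
  [0,0,0,0],
  [0,0,0,0],
  [0,0,0,0],
  [0,0,0,0],
  [0,0,0,0],
  [0,0,0,0],
  [0,0,0,0],
  [0,0,0,0],
], claw=1, force=25)

```text
time: 16.57
ee_pos: [0.5678, -0.1793, 0.0885]
tcp_rot: [-179.6, 0.7, -80.2]
wrist_force: [9.3, 0.5, 2.6]
opening: 0.0403
grasp_force: 14.4
```

In the tool's units: 0.4 cm / 40 = 0.01, 0.2 cm / 40 = 0.005.

servo_tool([
  [0.005,0,0,0],
  [0.01,0,0,0],
  [0.01,0,0,0],
  [0.01,0,0,0],
])

```text
time: 16.9
ee_pos: [0.5688, -0.1793, 0.0885]
tcp_rot: [-180.0, 0.7, -80.2]
wrist_force: [-8.8, 1.3, 11.0]
opening: 0.0399
grasp_force: 12.3
```

servo_tool([
  [-0.0043,-0.0008,0.0118,0],
  [-0.0085,-0.0015,0.0235,0],
  [-0.0125,-0.0023,0.0353,0],
  [-0.017,-0.003,0.047,0],
  [-0.017,-0.003,0.047,0],
])

```text
time: 17.32
ee_pos: [0.5645, -0.1806, 0.1078]
tcp_rot: [-179.7, 0.7, -80.2]
wrist_force: [7.4, 0.7, 4.6]
opening: 0.0366
grasp_force: 14.5
```

In the tool's units: 1.88 cm / 40 = 0.047, 1.41 cm / 40 = 0.0353.

servo_tool([
  [-0.0043,-0.0008,0.0118,0],
  [-0.0085,-0.0015,0.0235,0],
  [-0.0125,-0.0023,0.0353,0],
  [-0.017,-0.003,0.047,0],
  [-0.017,-0.003,0.047,0],
])

```text
time: 17.73
ee_pos: [0.5577, -0.1817, 0.1265]
tcp_rot: [-179.7, 0.7, -80.2]
wrist_force: [7.7, 0.9, 6.2]
opening: 0.0367
grasp_force: 14.5
```

Run:
```python
from h import *
o=get_obs(); print(o["ee_pos"],o["tcp_rot"],o["wrist_force"],o["opening"])
ims=[camera(n)[...,::-1] for n in("wrist","side")]
s=cv2.resize(ims[1][130:250,210:370],(533,400),interpolation=cv2.INTER_CUBIC)[:, :400]
w=cv2.resize(ims[0],(533,400))[:,66:466]
cv2.imwrite("pics/g2.png",np.hstack([w,s]))
```

```text
[ 0.55772535 -0.18171347  0.1265384 ] [-179.66731838    0.66171215  -80.19232292] [7.71257888 0.88284755 6.16710958] 0.03665079409434167
```

View pics/g2.png

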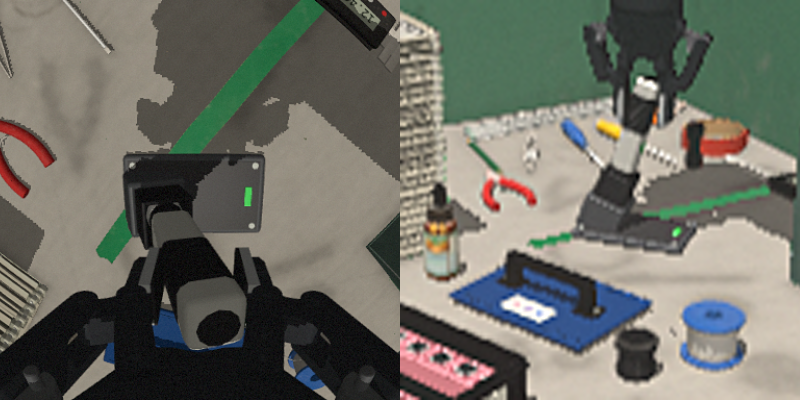

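The wand is coming out with the grip: more of the pale body is visible above the pocket, with the grip still between the pads. I keep drawing along the axis.

In the tool's units: 1.88 cm / 40 = 0.047, 1.41 cm / 40 = 0.0353.

servo_tool([
  [-0.0043,-0.0008,0.0118,0],
  [-0.0085,-0.0015,0.0235,0],
  [-0.0125,-0.0023,0.0353,0],
  [-0.017,-0.003,0.047,0],
  [-0.017,-0.003,0.047,0],
])

```text
time: 18.25
ee_pos: [0.5501, -0.183, 0.145]
tcp_rot: [-179.8, 0.7, -80.2]
wrist_force: [4.4, 1.8, 1.7]
opening: 0.0289
grasp_force: 6.7
```

servo_tool([
  [-0.0043,-0.0008,0.0118,0],
  [-0.0085,-0.0015,0.0235,0],
  [-0.0125,-0.0023,0.0353,0],
  [-0.017,-0.003,0.047,0],
  [-0.017,-0.003,0.0625,0],
  [-0.017,-0.003,0.075,0],
  [-0.017,-0.003,0.075,0],
  [-0.017,-0.003,0.075,0],
])

```text
time: 18.92
ee_pos: [0.5419, -0.1843, 0.1736]
tcp_rot: [-180.0, 0.7, -80.2]
wrist_force: [1.0, 0.2, -1.3]
opening: 0.0259
grasp_force: 33.9
```

Opening 25.9 mm and -1.3 N show that the wand is free and flush in the pads. I firm up the grip and carry it above the box.

In the tool's units: 39.5 cm / 40 = 0.9875, 38.5 cm / 40 = 0.9625.

servo_tool([
  [0,0,0.025,0],
  [0,0,0.0625,0],
  [0,0,0.1125,0],
  [0,0,0.1625,0],
  [0,0.0125,0.19,0],
  [0,0.05,0.19,0],
  [0.005,0.1125,0.19,0],
  [0.01,0.175,0.19,0],
  [0.015,0.25,0.19,0],
  [0.02,0.325,0.19,0],
  [0.025,0.4,0.19,0],
  [0.03,0.475,0.19,0],
  [0.035,0.55,0.19,0],
  [0.04,0.625,0.19,0],
  [0.045,0.7,0.19,0],
  [0.05,0.775,0.19,0],
  [0.05,0.85,0.19,0],
  [0.05,0.9125,0.19,0],
  [0.05,0.9625,0.19,0],
  [0.05,0.9875,0.19,0],
], force=60)

```text
time: 20.58
ee_pos: [0.5612, 0.2134, 0.2489]
tcp_rot: [179.9, 0.7, -80.1]
wrist_force: [0.2, -0.1, -1.3]
opening: 0.0249
grasp_force: 63.5
```

servo_tool([
  [0,0,0,0],
  [0,0,0,0],
  [0,0,0,0],
])

```text
time: 20.83
ee_pos: [0.5618, 0.2099, 0.2493]
tcp_rot: [180.0, 0.7, -80.3]
wrist_force: [0.3, -0.7, -0.5]
opening: 0.0254
grasp_force: 63.5
```

Run:
```python
from h import *
o=get_obs(); print(o["ee_pos"],o["tcp_rot"],o["wrist_force"],o["opening"],o["q"])
I={n:camera(n)[...,::-1] for n in("wrist","side","scene")}
for n in I: cv2.imwrite(f"pics/{n}5.png",I[n])
# projected expected nose pixel, for crop centring
p=o["ee_pos"]-[0,0,.04]
out=[]
for n in("side","scene"):
    c=C[n]; u=cv2.projectPoints(p.reshape(1,3),c["rvec"],c["tvec"],np.array([[c["fx"],0,c["cx"]],[0,c["fy"],c["cy"]],[0,0,1]]),None)[0].ravel().round().astype(int); print(n,u)
    x,y=u[0]-40,u[1]-30; print("off",x,y); out.append(cv2.resize(I[n][y:y+60,x:x+80],(400,300),interpolation=cv2.INTER_CUBIC))
w=cv2.resize(I["wrist"][60:260,154:354],(400,400),interpolation=cv2.INTER_CUBIC)
w=np.vstack([w,np.zeros((200,400,3),np.uint8)])
cv2.imwrite("pics/h1.png",np.hstack([w,np.vstack(out)]))
```

```text
[0.56177021 0.20986966 0.24930725] [179.96853006   0.71011617 -80.26453177] [ 0.33411362 -0.65878161 -0.48957832] 0.025364964205788303 [ 20.15038499  12.41258939  20.45237561  97.94236218   0.70410533
 -79.58467963]
side [210 179]
off 170 149
scene [185 135]
off 145 105
```

View pics/h1.png

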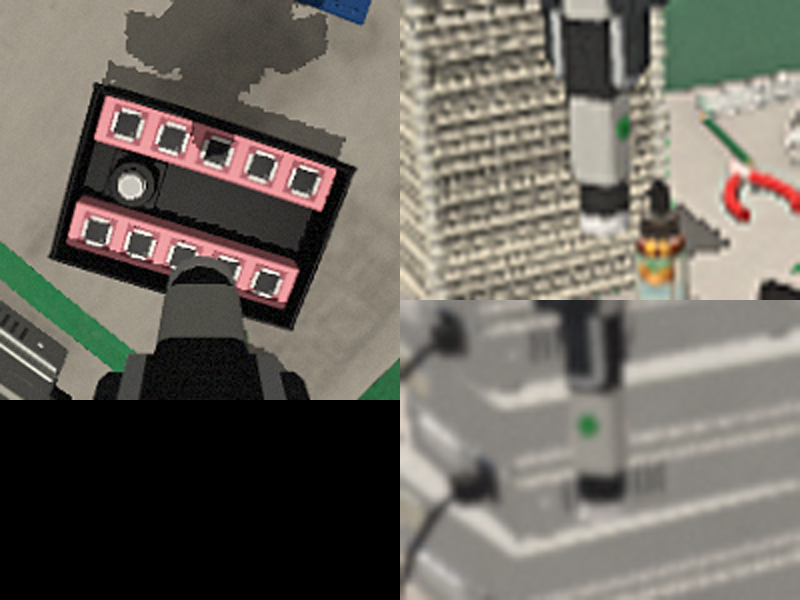

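The button is at crop (131,184), i.e. wrist pixel (219.3,151.8). The wand hangs upright, with its lower black band centred at side crop (604,197) and scene crop (601,487).

Run:
```python
from h import *
np.set_printoptions(precision=4,suppress=True)
o=get_obs(); print(o["ee_pos"])
W=lambda X,Y:ray("wrist",(X+.5)/2-.5+154,(Y+.5)/2-.5+60,o)
D=lambda X,Y:ray("side",*cr(X-400,Y,5,170,149)); S=lambda X,Y:ray("scene",*cr(X-400,Y-300,5,145,105))
B=[gnd(W(*p),.048) for p in[(97,85),(355,165),(292,328),(52,257)]]
for b in B:print(b)
c=np.mean(B,0);b=gnd(W(131,184),.030);print("box c",c,"button",b,"sizes",np.linalg.norm(B[0]-B[1]),np.linalg.norm(B[1]-B[2]))
e=(B[0]-B[1]);e/=np.linalg.norm(e);print("yaw",np.degrees(np.arctan2(e[1],e[0])),"along",(b-c)@e,"across",np.cross(e,b-c)[2])
print("low band top",tri([D(601,184),S(600,476)]))
print("low band bot",tri([D(604,212),S(602,497)]))
print("cup",tri([D(603,230),S(601,515)]))
print("grip/pale",tri([D(600,95),S(598,388)]))
# button highlight by code
im=cv2.imread("pics/wrist5.png");g=im.min(2);m=g[135:165,205:235]>170
ys,xs=np.nonzero(m);print("blob",xs.mean()+205,ys.mean()+135,m.sum())
```

```text
[0.5619 0.2097 0.2495]
[0.6334 0.1476 0.048 ]
[0.476  0.1678 0.048 ]
[0.4909 0.278  0.048 ]
[0.6482 0.256  0.048 ]
box c [0.5621 0.2123 0.048 ] button [0.6067 0.2065 0.03  ] sizes 0.15866744050074902 0.11120051269552547
yaw -7.325332560988963 along 0.044965090672751194 across -9.219070040159677e-05
low band top (array([0.5615, 0.2134, 0.194 ]), [np.float64(0.00010787048146249637), np.float64(0.00010787048146250162)])
low band bot (array([0.561 , 0.2136, 0.1802]), [np.float64(0.0017745455548791996), np.float64(0.0017745455548790934)])
cup (array([0.561 , 0.2151, 0.1699]), [np.float64(0.0012105099111237932), np.float64(0.0012105099111238671)])
grip/pale (array([0.5617, 0.2104, 0.2431]), [np.float64(0.001461059695477658), np.float64(0.0014610596954776533)])
blob 219.0818181818182 152.78181818181818 110
```

Button is at (0.607, 0.2065), 45 mm along the lane and 0 across, as it should be. The two views hint at a small wand tilt about the closing axis. I turn it 90° so the side camera shows that tilt against a plainer background.

In the tool's units: -10 cm / 40 = -0.25, -9 cm / 40 = -0.225, -1.57 rad / 6.2832 = -0.2499.

servo_tool([
  [-0.025,0,0,-0.0191],
  [-0.05,0,0,-0.0382],
  [-0.075,0,0,-0.0573],
  [-0.1,0,0,-0.0764],
  [-0.125,0,0,-0.0955],
  [-0.15,0,0,-0.1146],
  [-0.175,0,0,-0.1337],
  [-0.2,0,0,-0.1528],
  [-0.225,0,0,-0.1719],
  [-0.25,0,0,-0.191],
  [-0.25,0,0,-0.2101],
  [-0.25,0,0,-0.2292],
  [-0.25,0,0,-0.2499],
  [-0.25,0,0,-0.2499],
  [-0.25,0,0,-0.2499],
])

```text
time: 22.23
ee_pos: [0.4618, 0.2103, 0.2494]
tcp_rot: [180.0, 0.7, -170.0]
wrist_force: [0.1, 0.1, -1.4]
opening: 0.0252
grasp_force: 63.5
```

Run:
```python
from h import *
np.set_printoptions(linewidth=200,precision=3,suppress=True)
o=get_obs(); print(o["ee_pos"],o["tcp_rot"])
P=lambda n,p: cv2.projectPoints(np.array(p,float).reshape(-1,1,3),C[n]["rvec"],C[n]["tvec"],np.array([[C[n]["fx"],0,C[n]["cx"]],[0,C[n]["fy"],C[n]["cy"]],[0,0,1]]),None)[0].reshape(-1,2)
for n in("side","scene"):
    im=camera(n); cv2.imwrite(f"pics/{n}6.png",im[...,::-1]); 
    q=P(n,[o["ee_pos"]-[0,0,d] for d in(0,.015,.03,.045,.06,.07,.08)]);print(n,q.tolist())
    g=im.mean(2).astype(int)
    for r in range(int(q[0,1])-2,int(q[-1,1])+5,2):
        c=int(q[3,0]); print(r,c-12,g[r,c-12:c+13])
```

```text
[0.462 0.21  0.249] [ 179.974    0.746 -170.032]
side [[242.075636288333, 171.81717146908474], [242.19083314450884, 177.66654937514855], [242.30445231179993, 183.4358166010126], [242.41652598084102, 189.126607698122], [242.5270854724402, 194.7405130505281], [242.5999656761572, 198.4411683250168], [242.67219530497098, 202.10878920437057]]
169 230 [168 195 210 213 235  70  43  49  48  53  44  56 149 140  63  43  41  37  42 178 190 187 184 186 185]
171 230 [159 149 136 176 196  79  38  44  45  49  40  56 147 142  64  41  40  31 119 153 201 183 184 187 187]
173 230 [130  61  99 167 193 191 134 133 121 108 104 113 151 125  58  41  36  27  74 126 186 181 181 182 182]
175 230 [182 185 127  66 102 102 114  95  79  78 100  93  76  34  36  53  95 116 175 226 218 117 177 185 185]
177 230 [186 186 185 188 125 100 187 148 147 151 143 153 156 136 134 129 121 111 162 190 219 147 180 188 189]
179 230 [187 188 186 181 181 162 183 145 146 151 148 150 149 147 148 124 120 111 170 188 144 178 180 182 184]
181 230 [190 191 190 188 189 166 185 134  96  69  72 135 151 149 146 125 120 112 142 155 163 180 184
[... 3019 characters left out ...]
 46  38  55 117 181 198 196 196 196 194]
155 151 [147 141 138 136 135 135 134 133 118  68  37  35  35  37  35  32  33  49 112 174 183 171 163 156 151]
157 151 [182 171 159 146 140 135 136 135 123  92  69  60  57  56  58  66  80 100 116 132 136 136 135 135 136]
159 151 [174 188 192 177 163 149 139 137 142 149 153 156 158 161 160 156 154 153 145 138 136 137 135 136 137]
161 151 [152 158 165 175 188 183 160 148 146 152 159 165 170 172 169 164 156 151 147 140 135 136 136 137 135]
163 151 [141 141 148 157 163 163 156 142 137 139 142 139 141 143 143 140 136 135 135 135 137 139 139 142 149]
165 151 [163 153 142 140 148 154 153 143 141 132 113  90  99 116 128 134 135 138 144 157 163 169 165 171 164]
```

Side rows show the nose shifted about 1 px towards +x, a tilt of about 2-3° about the closing axis, consistent with the earlier triangulation. I'll square it by pressing the nose lightly sideways against the fixed box's -x end wall with a lighter grip.

In the tool's units: -13.9 cm / 40 = -0.3475, -13.6 cm / 40 = -0.34, -0.3 rad / 6.2832 = -0.0477.

servo_tool([
  [-0.015,0,0,-0.0159],
  [-0.03,0,-0.025,-0.0318],
  [-0.0475,0,-0.075,-0.0477],
  [-0.0475,0,-0.1375,-0.0477],
  [-0.0475,0,-0.2,-0.0477],
  [-0.0475,0,-0.2625,-0.0477],
  [-0.0475,0,-0.3125,-0.0477],
  [-0.0475,0,-0.34,-0.0477],
  [-0.0475,0,-0.3475,-0.0477],
  [-0.0475,0,-0.3475,-0.0477],
], force=30)

```text
time: 23.17
ee_pos: [0.4426, 0.2107, 0.1101]
tcp_rot: [-180.0, 0.7, 172.7]
wrist_force: [-1.1, -0.4, -0.3]
opening: 0.0253
grasp_force: 63.6
```

In the tool's units: 1 cm / 40 = 0.025, 0.8 cm / 40 = 0.02.

servo_tool([
  [0.005,0,0,0],
  [0.01,0,0,0],
  [0.015,0,0,0],
  [0.02,0,0,0],
  [0.025,0,0,0],
  [0.025,0,0,0],
  [0.025,0,0,0],
])

```text
time: 23.75
ee_pos: [0.4529, 0.2108, 0.1103]
tcp_rot: [180.0, 0.7, 172.6]
wrist_force: [-0.2, 0.2, -1.2]
opening: 0.0251
grasp_force: 63.6
```

In the tool's units: 0.3 cm / 40 = 0.0075, 0.2 cm / 40 = 0.005.

servo_tool([
  [0.0025,0,0,0],
  [0.005,0,0,0],
  [0.0075,0,0,0],
  [0.0075,0,0,0],
  [0.0075,0,0,0],
])

```text
time: 24.17
ee_pos: [0.4558, 0.2108, 0.1102]
tcp_rot: [180.0, 0.7, 172.6]
wrist_force: [0.1, 0.3, -1.2]
opening: 0.0253
grasp_force: 63.6
```

servo_tool([
  [0.0025,0,0,0],
  [0.005,0,0,0],
  [0.0075,0,0,0],
  [0.01,0,0,0],
  [0.01,0,0,0],
  [0.01,0,0,0],
], claw=1, force=30)

```text
time: 24.67
ee_pos: [0.4598, 0.2108, 0.1102]
tcp_rot: [180.0, 0.7, 172.6]
wrist_force: [-0.3, 0.1, -0.7]
opening: 0.0253
grasp_force: 63.6
```

In the tool's units: 0.2 cm / 40 = 0.005, 0.1 cm / 40 = 0.0025.

servo_tool([
  [0.0025,0,0,0],
  [0.005,0,0,0],
  [0.005,0,0,0],
  [0.005,0,0,0],
])

```text
time: 25.0
ee_pos: [0.4618, 0.2108, 0.1103]
tcp_rot: [180.0, 0.7, 172.6]
wrist_force: [-0.7, 0.8, -1.5]
opening: 0.0254
grasp_force: 63.6
```

In the tool's units: 0.2 cm / 40 = 0.005, 0.1 cm / 40 = 0.0025.

servo_tool([
  [0.0025,0,0,0],
  [0.005,0,0,0],
  [0.005,0,0,0],
  [0.005,0,0,0],
])

```text
time: 25.33
ee_pos: [0.4638, 0.2108, 0.1102]
tcp_rot: [180.0, 0.7, 172.6]
wrist_force: [-1.3, -0.6, -1.5]
opening: 0.0252
grasp_force: 63.6
```

servo_tool([
  [0.0025,0,0,0],
  [0.005,0,0,0],
  [0.005,0,0,0],
  [0.005,0,0,0],
])

```text
time: 25.67
ee_pos: [0.4652, 0.2108, 0.1102]
tcp_rot: [180.0, 0.7, 172.6]
wrist_force: [-4.9, 0.5, 0.9]
opening: 0.0252
grasp_force: 63.8
```

In the tool's units: 0.2 cm / 40 = 0.005, 0.1 cm / 40 = 0.0025.

servo_tool([
  [0.0025,0,0,0],
  [0.005,0,0,0],
  [0.005,0,0,0],
  [0.005,0,0,0],
])

```text
time: 26.0
ee_pos: [0.4668, 0.2109, 0.1101]
tcp_rot: [180.0, 0.6, 172.6]
wrist_force: [-6.5, -0.6, 2.2]
opening: 0.0253
grasp_force: 64.1
```

In the tool's units: 0.15 cm / 40 = 0.0038, 0.1 cm / 40 = 0.0025.

servo_tool([
  [0.0025,0,0,0],
  [0.0038,0,0,0],
  [0.0038,0,0,0],
  [0.0038,0,0,0],
])

```text
time: 26.33
ee_pos: [0.4684, 0.2108, 0.11]
tcp_rot: [180.0, 0.6, 172.6]
wrist_force: [-5.6, 0.2, 1.2]
opening: 0.0254
grasp_force: 63.9
```

In the tool's units: 13.9 cm / 40 = 0.3475, 13 cm / 40 = 0.325, 0.3 rad / 6.2832 = 0.0477.

servo_tool([
  [-0.01,0,0,0],
  [-0.02,0,0.0125,0],
  [-0.02,0,0.0625,0],
  [-0.02,0,0.125,0],
  [-0.02,0,0.2,0],
  [-0.0125,0,0.275,0.0159],
  [-0.01,0,0.325,0.0318],
  [-0.01,0,0.3475,0.0477],
  [-0.01,0,0.3475,0.0477],
  [-0.01,0,0.3475,0.0477],
  [-0.01,0,0.3475,0.0477],
])

```text
time: 27.25
ee_pos: [0.465, 0.2107, 0.2484]
tcp_rot: [180.0, 0.7, -170.4]
wrist_force: [0.6, -0.1, -0.7]
opening: 0.0249
grasp_force: 63.5
```

Run:
```python
from h import *
np.set_printoptions(linewidth=200,precision=3,suppress=True)
o=get_obs(); print(o["ee_pos"],o["tcp_rot"])
n="side"; im=camera(n); cv2.imwrite("pics/side7.png",im[...,::-1]); g=im.mean(2).astype(int)
g0=cv2.imread("pics/side6.png").mean(2).astype(int)
for r in range(177,203,2): print(r,g[r,232:250],"|",g0[r,232:250])
```

```text
[0.465 0.211 0.248] [ 179.999    0.687 -170.365]
177 [186 186 125 139 148 150 152 153 154 157 137 119 134 124 113 194 167 185] | [185 188 125 100 187 148 147 151 143 153 156 136 134 129 121 111 162 190]
179 [187 184 178 132 143 147 148 148 148 147 147 149 134 122 114 131 198 189] | [186 181 181 162 183 145 146 151 148 150 149 147 148 124 120 111 170 188]
181 [189 189 193 149 142  95  93 109 135 152 150 151 135 122 114 146 144 154] | [190 188 189 166 185 134  96  69  72 135 151 149 146 125 120 112 142 155]
183 [191 189 194 171 106  70  72  74  69 105 149 150 136 122 113 148 191 189] | [189 190 192 169 190  99  69  76  72  61 151 149 146 123 120 110 169 189]
185 [190 192 197 165 149 130 100  83 108 132 151 150 134 122 117 138 185 197] | [189 191 198 148 182 149 128  96 109 125 151 148 146 124 120 111 162 200]
187 [196 201 164 148 145 144 148 149 148 146 148 151 134 123 119 115 130 129] | [196 200 166 124 180 189 145 147 148 147 148 147 145 124 122 113 137 129]
189 [196 197 159 136 190 146 144 146 146 147 147 150 135 123 122 119 120  98] | [195 199 163 110 178 186 144 146 144 145 148 14
[... 250 characters left out ...]
196 193] | [205 201 198 206 144  81 108 118 124 131 142 143 135  86  20 173 196 194]
195 [ 93  85 207 218 128  47  42  43  40  41  40  41  42  42  18 212 203 198] | [ 94  83 206 214 171  51  45  43  45  44  42  42  41  38  20 212 203 196]
197 [103  99  90  90 117  50  43  49  50  50  50  48  49  44  19 213 200 195] | [102  98  90  86 166  53  43  47  49  50  50  48  47  41  19 213 200 194]
199 [147 144 206 210 173 132  51  36  39  40  40  35  34  60  91 196 201 196] | [148 143 204 208 182 167 131  67  35  35  36  34  60  60 102 168 198 195]
201 [197 196 197 199 177 202 160 167 152 152 150 174 170 163 136 153 202 172] | [196 197 196 197 177 195 218 229 174 175 177 177 169 162 137 160 203 173]
```

The tilt is now about 0.5° or less. I move above the button and locate it again from this other camera heading.

In the tool's units: 14.15 cm / 40 = 0.3538, 14 cm / 40 = 0.35.

servo_tool([
  [0.0375,0,0,0],
  [0.0875,0,0,0],
  [0.15,-0.0025,0,0],
  [0.2125,-0.005,0,0],
  [0.275,-0.0075,0,0],
  [0.325,-0.01,0,0],
  [0.35,-0.01,0,0],
  [0.3538,-0.01,0,0],
  [0.3538,-0.01,0,0],
  [0.3538,-0.01,0,0],
])

```text
time: 28.13
ee_pos: [0.6061, 0.2068, 0.2488]
tcp_rot: [180.0, 0.7, -170.2]
wrist_force: [0.6, 0.8, -0.5]
opening: 0.0256
grasp_force: 63.5
```

```bash
cat > blob.py <<'E'
from h import *
np.set_printoptions(linewidth=220,precision=4,suppress=True)
o=get_obs(); print(o["ee_pos"],o["tcp_rot"],o["time"])
im=camera("wrist"); cv2.imwrite("pics/wb%d.png"%(o["time"]*100),im[...,::-1]); g=im.min(2)
for th in(120,150,180):
    n,l,s,c=cv2.connectedComponentsWithStats((g>th).astype(np.uint8))
    for i in range(1,n):
        if 50<s[i,4]<900 and abs(c[i,0]-254)<60 and 110<c[i,1]<215: print(th,s[i],c[i],gnd(ray("wrist",*c[i],o),.03))
E
python3 blob.py
```

```text
[0.6061 0.2068 0.2488] [ 179.9855    0.6666 -170.2238] 28.1333
120 [249 154  14  13 134] [255.3881 160.4403] [0.606  0.2085 0.03  ]
150 [265  75  55 117 857] [292.7001 127.2789] [0.5569 0.2462 0.03  ]
150 [250 154  12  13 120] [255.3917 160.6167] [0.6062 0.2085 0.03  ]
180 [250 156  12  11  88] [255.7273 160.7159] [0.6063 0.209  0.03  ]
```

```bash
python3 - <<'E'
import cv2,numpy as np
np.set_printoptions(linewidth=250)
im=cv2.imread("pics/wb2813.png"); g=im.mean(2).astype(int)
for r in range(184,232,4): print(r,g[r,226:284])
E
python3 - <<'E'
import sys; sys.path.insert(0,".")
from h import *
o=get_obs();o["ee_pos"]=np.array([.56177,.20987,.2493]);o["tcp_rot"]=np.array([179.97,.71,-80.26])
print(gnd(ray("wrist",219.08,152.78,o),.03))
E
```

```text
184 [ 20  40  38  32  23   8   5   4  17   1   5  13   0   4  11   4   6   9  18   6   8   0   0   0  19  45  55  74  52  43  26  15   1  11   2   8  12  51 108 170 190 186 183 172 166 132 125 168 222 240 240 244 235 162  69  47 119 180]
188 [158 159 159 159 159 160 165 167 168 149 117  33   9  23  43  42  41  69 100  97  95  94  96  99 100 100 102  99 100 101  98 100  99 100  97  93  96  96  99  91  76 130 177 195 193 190 188 189 188 185 190 188 188 186 191 188 160  79]
192 [162 162 161 160 156 158 157 158 158 159 160 160 162 133  86  90  97  96 101  63  12  13  22  13  14  19  12  19  11  23  23  17  17   8  12  16  20  52  86  98  94  97  85  46   0   4   5   8   9  17   1  14  27  70 137 162 101 100]
196 [160 159 161 159 158 163 161 161 161 164 160 151  98  92  94  57  14  15   0  10  18  16  23  23  16  18  16  21   7  10  19   3  16  13  19  19  18  22   7  14  16  31  71  97  88  72   8   1   3   7  11   0   4  17   5  12  14   9]
200 [161 164 160 158 160 160 160 162 165 163 158 114  79  72  91  87  87  89  85  87  89  80  88  87  86  80  85  86  84  87  85  85  86  84  81  87
[... 1090 characters left out ...]
  86  82  81  83  86  87  87  83  87  79  85  82  84  82  79  88  83  83  85  82  87  83  84  85  83  83  83  83  85  85  82  84  83  79  83  83  82  70  98 150 167 162 160 162 161 157 161]
224 [166 159 160 163 163 164 156  68  79  82  81  80  82  84  86  86  86  83  87  82  86  83  82  84  81  81  86  82  88  85  82  86  81  86  84  86  82  81  84  82  84  82  84  82  84  81  83  80  83  75  57 108 163 157 156 160 159 159]
228 [159 163 163 165 166 166 111  71  70  62  41  12   2  14  12  17   6  11  13  12  21  13  15   3  14  16  14  17   8   7  10  12  12   9   9  15  11  17  17  13   7   7   4  15  16   8  11  42  68  83  68  92 148 158 123  81  78  80]
[0.60618719 0.20788919 0.03      ]
```

Relative measurement in this view (wand column 254.3, button 255.4) gives the TCP target (0.6066, 0.2082). Descending to just above the button.

In the tool's units: -13.4 cm / 40 = -0.335, 0.14 cm / 40 = 0.0035.

servo_tool([
  [0.0013,0.0035,-0.0375,0],
  [0.0013,0.0035,-0.0875,0],
  [0.0013,0.0035,-0.15,0],
  [0.0013,0.0035,-0.2125,0],
  [0.0013,0.0035,-0.2625,0],
  [0.0013,0.0035,-0.3,0],
  [0.0013,0.0035,-0.32,0],
  [0.0013,0.0035,-0.33,0],
  [0.0013,0.0035,-0.335,0],
  [0.0013,0.0035,-0.335,0],
  [0.0013,0.0035,-0.335,0],
])

```text
time: 29.1
ee_pos: [0.6076, 0.2084, 0.1165]
tcp_rot: [180.0, 0.8, -170.2]
wrist_force: [0.1, 0.6, -0.8]
opening: 0.025
grasp_force: 63.5
```

In the tool's units: -0.4 cm / 40 = -0.01, -0.3 cm / 40 = -0.0075.

servo_tool([
  [0,0,-0.0025,0],
  [0,0,-0.005,0],
  [0,0,-0.0075,0],
  [0,0,-0.01,0],
  [0,0,-0.01,0],
  [0,0,-0.01,0],
])

```text
time: 29.6
ee_pos: [0.6072, 0.2082, 0.1111]
tcp_rot: [180.0, 0.7, -170.2]
wrist_force: [0.7, -0.4, -0.9]
opening: 0.025
grasp_force: 63.5
```

In the tool's units: -0.2 cm / 40 = -0.005, -0.1 cm / 40 = -0.0025.

servo_tool([
  [0,0,-0.0025,0],
  [0,0,-0.005,0],
  [0,0,-0.005,0],
  [0,0,-0.005,0],
])

```text
time: 29.93
ee_pos: [0.6072, 0.2082, 0.1091]
tcp_rot: [180.0, 0.7, -170.2]
wrist_force: [0.8, -0.2, -1.0]
opening: 0.025
grasp_force: 63.5
```

In the tool's units: -0.2 cm / 40 = -0.005, -0.05 cm / 40 = -0.0013.

servo_tool([
  [-0.0013,0,-0.0025,0],
  [-0.0013,0,-0.005,0],
  [-0.0013,0,-0.005,0],
  [-0.0013,0,-0.005,0],
])

```text
time: 30.27
ee_pos: [0.6068, 0.2083, 0.1075]
tcp_rot: [180.0, 0.7, -170.2]
wrist_force: [0.7, 1.1, 0.3]
opening: 0.0255
grasp_force: 63.6
```

In the tool's units: -0.2 cm / 40 = -0.005, -0.1 cm / 40 = -0.0025.

servo_tool([
  [0,0,-0.0025,0],
  [0,0,-0.005,0],
  [0,0,-0.005,0],
  [0,0,-0.005,0],
])

```text
time: 30.6
ee_pos: [0.6068, 0.2083, 0.1054]
tcp_rot: [180.0, 0.7, -170.2]
wrist_force: [0.5, -0.1, 3.0]
opening: 0.0254
grasp_force: 63.7
```

In the tool's units: -0.2 cm / 40 = -0.005, -0.1 cm / 40 = -0.0025.

servo_tool([
  [0,0,-0.0025,0],
  [0,0,-0.005,0],
  [0,0,-0.005,0],
  [0,0,-0.005,0],
])

```text
time: 30.93
ee_pos: [0.6068, 0.2082, 0.1034]
tcp_rot: [180.0, 0.8, -170.2]
wrist_force: [-0.7, -0.2, 3.7]
opening: 0.0256
grasp_force: 63.9
```

servo_tool([
  [0,0,0,0],
  [0,0,0,0],
  [0,0,0,0],
  [0,0,0,0],
  [0,0,0,0],
  [0,0,0,0],
])

```text
time: 31.43
ee_pos: [0.6068, 0.2082, 0.1033]
tcp_rot: [180.0, 0.7, -170.2]
wrist_force: [-0.6, 0.3, 3.8]
opening: 0.0252
grasp_force: 63.9
```

Run:
```python
from h import *
f=[]
for i in range(8): f.append(get_obs()["wrist_force"]); im=camera("side")
print(np.mean(f,0)); o=get_obs(); print(o["ee_pos"],o["time"],o["tcp_rot"])
n="side";c=C[n];q=cv2.projectPoints(np.array([o["ee_pos"]-[0,0,d] for d in(-.01,.02,.04)]),c["rvec"],c["tvec"],np.array([[c["fx"],0,c["cx"]],[0,c["fy"],c["cy"]],[0,0,1]]),None)[0].reshape(-1,2);print(q)
g=im.mean(2).astype(int); x=int(q[1,0])
for r in range(int(q[0,1]),int(q[2,1])+2,2): print(r,x-12,g[r,x-12:x+13])
```

```text
[ 0.2935884  -0.26420057  3.79176278]
[0.60677838 0.20824204 0.10326166] 31.8333 [ 179.97609676    0.73504911 -170.18132308]
[[199.58535612 208.69845291]
 [200.2938793  218.41074483]
 [200.75688028 224.75746811]]
208 188 [119 172 169 139  91  48  48  52  54  39  87 145 104  49  42  46  44  36
  91 110 123 117 164 168 171]
210 188 [148 156 194 195 234  72  45  51  55  42  87 144 103  45  42  45  40  27
 157 190 190 192 190 188 191]
212 188 [118 108 110 112 131  40  39  45  49  41  76 149 128  47  43  43  41  17
 209 200 195 197 197 195 195]
214 188 [171 174 178 180 187 198 131 101  87  95 113 153 112  46  38  33  64  87
 207 202 196 196 196 196 196]
216 188 [185 186 190 194 194 198 176 149 130 112 111  99 100  79  96 129 123 109
 168 201 198 197 195 196 200]
218 188 [193 195 196 197 195 195 186 143 144 149 149 149 151 151 138 124 122 110
 172 212 209 204 202 201 197]
220 188 [197 196 195 197 198 199 207 158 128  95 108 135 152 149 141 121 122 121
  99  23  40 125 174 197 215]
222 188 [199 199 199 198 200 204 209 175 102  68  66  63 116 148 147 123 123 128
  87  36  33  35  31  23  17]
224 188 [200 204 202 202 202 204 211 176 150 139 126 125 150 148 148 126 123 126
 106  41  38  38  39  42  37]
```

Steady contact at about 4.9 N, so the tip is in roughly 4.5 mm with negligible side load. Handing in.

```bash
python3 -c "
from workcell import *
print(job_done())"
```

```text
the job is handed in; nothing more can be done
None
```

I handed the job in at about 32 s, with the lid flat on the bench clear of the box and the wand held upright on the steel button at about 4.9 N, its tip pushed in roughly 4.5 mm (estimated from force); I saw no bystander moved in my pictures.

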